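# Pop open the fuse hatch

### The arm

A 6-joint arm with a two-finger parallel gripper is mounted at the origin on the work surface. World frame = base frame: x ahead of the robot, y to its left, z up, the work surface at z = 0. Lengths are in mm, angles in degrees, forces in N, time in s.
With the tool pointing down it reaches from about 350 to 800 mm from the base axis. Payload 7.3 kg.
Tool frame: the origin (TCP) lies at the centre of the arm's flange, where the gripper is bolted on; the fingertips stand 173 mm ahead of it and the grasp point (between the pads) lies 155 mm ahead of it; z points along the fingers, y is the line along which they close (so a half turn about z gives the same grasp; the last joint's range is limited). The gripper opens to 85 mm and grips with 20 to 120 N. Pads are 22 mm wide; open, the fingers measure 114 mm over their backs; the gripper's body (76 mm by 85 mm) begins 54 mm behind the grasp point. The pads swing forward as they close: fully open they stand 13 mm farther back than shut.
Start: joints at [-84.511, 19.595, 87.324, -0, 73.075, -8.365], TCP at [125.732, -509.725, 404.722] pointing down, gripper open.
Joint ranges: [-145.02, 145.02], [-44.19, 115.74], [2.07, 154.8], [-57.11, 237.11], [16.16, 152.29], [-177.93, 177.93]. Speed limits (degrees/s): [147.25, 147.25, 180, 180, 180, 180].

### API

Orientations are given as a 3x3 rotation matrix whose columns are the frame's x, y, z axes.
In Python, from bench import sensors, eyes, order gives the robot as it stands.
- The arm moves only by the tool jog_arm, never from a script. Its argument "targets" is text: rows parted by semicolons, each of 6 numbers parted by spaces: the shift along the tool's x, y, z each as a share of 500 mm, from -1 to 1, then the turn, a rotation vector about the tool's x, y, z each as a share of 90 degrees, from -1 to 1. A call has 1 to 8 rows; each row is the pose to reach, as a shift and turn from the pose commanded when the call began, along the tool's axes at that moment; what a row does not reach only later rows make up. A row lasts 1/8 s, in which the tool goes at most 62.5 mm and 10.7 degrees, less where a joint would pass 70% of its speed; a pose out of reach is approached as far as the arm can. A call with a number of a shift or a turn outside -1 to 1 is refused whole. A call with a gripper value outside its range is refused whole. "claw" is the closure in counts, from 0 (fully open) to 255 (shut), set as the call begins (left out, the last holds). The fingers move at their own pace and stop on an object; "grip_force" is the grip in N (left out, the last holds). Time passes only in rows, so rows that repeat a pose let the fingers close. It gives the time, the measured TCP pose, the force, the opening and the grip force at its end, in the units of the state.
- sensors.sense(): the state, without advancing time (a new reading comes with each control period).
- eyes.read_camera(name): name is "scene" or "top"; returns (picture, depth): 480x640x3 uint8, blue, green, red; 480x640 float32, mm along the optical axis (not along the pixel's ray), 0 where there is no reading.
- eyes.camera_params(name): a dict with "camera_matrix" (3x3 intrinsics, pixels), "k1" (the pictures are not rectified: a ray, as slopes to the right and down, at radius r is drawn at 1 + k1 r^2 times it, then the intrinsics apply), "eye" and "rotation" of the camera in the world. Camera axes: x right, y up, looking along -z (the intrinsics and any distortion apply to the point x, -y, -z); pixel columns grow to the right and rows downward; lengths in mm; the calibration is good to about 2 mm. A picture is of the moment at which its call begins. camera_params takes no time and is no camera call.
- order.job_done(): hands the job in; it is judged then, once.
The state is a dict: "time_s": time; "q": joint angles; "joint_velocities": joint speeds; "joint_torque": joint torques, N m; "ee_pos": TCP position; "orientation": TCP orientation; "force": force on the tool from outside, world axes, zero at the start; "ft_torque": the same for the moment, N m; "width": finger opening in mm; "gripper_force": force on a finger pad.
Only numpy, scipy, OpenCV 4.12 (cv2) and the standard library are available. Lean on these libraries where they do the work, as an engineer would, in place of code of your own. Each camera call takes 0.05 s, during which the arm holds its last target. There are 200 camera calls.

### The job

Two low black supply boxes stand on the soldering bench, each with a sprung grey hatch on top. With the fingertips, press the narrow hatch down once near its front edge so that its push-push latch lets go and it pops ajar, then push it up and over until it lies back against its stop and stays open. Leave the wide hatch shut, do not press the narrow hatch shut again, and leave the loose things on the bench where they stand.

Things in the scene. Friction and masses are not known exactly. Their poses are not given: they have to be found in the camera images.
- fuse_box: Fixed black box with the NARROW grey hatch and two round steel studs (12 mm high) on the deck before it: 140 deep (x) x 115 wide (y) x 75 mm high, a flat deck at 75 mm. Origin: centre of its underside; own x points to its back (hinge side), -x to its front. Nothing else stands on the deck. It and the wide-hatch box may change sides.
- spare_box: Fixed black box like the other, but 150 mm wide and with a WIDE grey hatch (85 x 100 mm) and a flat grey bar on the deck before it; leave it alone. Origin: centre of its underside; own x points to its back.
- fuse_hatch_press (a point): Point on the top face of the narrow hatch, 16 mm behind its front edge, where to press; about 94 mm above the bench when shut. It moves with the hatch. The hatch is a plate 85 long x 52 wide x 6 mm, its underside 12 mm above the deck when shut, with a 10 mm deep skirt set in below it; a sprung steel plunger stands under it, 50 mm from the hinge.
- fuse_hatch_edge (a point): Middle of the front (free) edge of the narrow hatch's plate, at half its thickness: 85 mm from the hinge line, 90 mm above the bench when shut, about 128 mm when ajar; at half thickness the plate lies 11 mm above the hinge line when shut. It moves with the hatch. Below the ajar edge there is free space down to the deck, where a fingertip can come in from the front.
- fuse_hatch_hinge (a point): Point on the hinge line of the narrow hatch (the line is the box's own y), at the back of the hatch, 79 mm above the bench, 50 mm behind the box's origin. Fixed to the box.
- fuse_hatch (a joint): Angle of the narrow hatch, rad: 0 to 0.04 latched shut; pressed down negative (2 to 3 N, lets go at -0.07, hard stop -0.12, 10 mm lower at the edge; keep it down about 0.5 s). As the finger lifts, it rises by itself to about 0.47, ajar. A second press latches it again. Beyond ajar it swings freely: let go before upright it falls back to ajar, past 1.65 it falls to its stop, 1.95, and stays.
- spare_hatch (a joint): Angle of the wide hatch, rad: 0 to 0.04 latched shut; same mechanism. It must stay shut.
- fuse_pin (a joint): Sideways place of the latch pin inside the fuse box, m: 0 latched, about +0.008 released; goes below -0.0035 only while the popped hatch is being pressed shut again.
- cup: White paper cup, 74 mm across, 88 mm high, loose bystander, left of the boxes. Origin: centre of its underside.
- cup2: White paper cup, 74 mm across, 88 mm high, loose bystander, right of the boxes. Origin: centre of its underside.
- tin: Small brass tin, 48 mm across, 30 mm high, loose bystander between the boxes. Origin: centre of its underside.
- jig: Wooden block 30 x 160 x 20 mm with a row of ten steel pins 22 mm high, loose bystander behind the boxes. Origin: centre of its underside.
- phone: Black phone lying flat, 75 x 155 x 8 mm, loose bystander behind the boxes at the left. Origin: centre of its underside.
- driver: Screwdriver lying flat, 170 mm long, loose bystander in front of the boxes at the left. Origin on its underside.
- bar: Brass bar lying flat, 160 x 22 x 14 mm, loose bystander in front of the boxes at the right. Origin: centre of its underside.
Not all that is in view belongs to the job. What is shaped like the fuse_box but turquoise is not meant.

How it is judged:
By the outcome, as a careful person would: the job done as asked, in the order asked, and still so for the second after the job is handed in, with the robot touching nothing.
It also fails if it takes over 45 s, if anything falls off the work surface, if the arm or the gripper's body presses on something with over 40 N, if the wrist force passes 120 N, or if a joint passes its speed limit or range.

## Working session

There is one attempt and no reset: what is moved stays moved. The work goes in short steps, Python scripts to look and compute and a tool call to move; the robot and the scene stay as the last step left them, time stands still between calls to the robot, and variables do not carry over. Pictures are saved under pics/ and viewed, at most 10 in all, crops included, and the job is handed in when it is done.

Besides the shell and the picture viewer there is one more tool, called after ">>>" as name(argument=value, ...) on one line, values as JSON. jog_arm: Moves the arm, as the interface text tells. Shift numbers are shares of 500 mm and turn numbers shares of 90 degrees, none past 1 either way. Its arguments: {"type":"object","properties":{"targets":{"type":"string"},"claw":{"type":"number"},"grip_force":{"type":"number"}},"required":["targets"]}

```bash
mkdir -p pics; python3 - <<'E'
from bench import sensors, eyes
import cv2,numpy as np
for n in("scene","top"):
    p,d=eyes.read_camera(n); cv2.imwrite(f"pics/{n}0.png",p); np.save(f"pics/{n}0.npy",d)
    c=eyes.camera_params(n);print(c)
s=sensors.sense();print(s['time_s'],s['ee_pos'],s['orientation'],s['width'])
E
```

```text
{'camera_matrix': array([[558.25557648,   0.        , 326.81746765],
       [  0.        , 558.25557648, 241.39445938],
       [  0.        ,   0.        ,   1.        ]]), 'k1': -0.02693277925223049, 'eye': array([1356.49472852, -147.23289781, 1142.28172472]), 'rotation': array([[ 0.19291559, -0.7506992 ,  0.63184989],
       [ 0.98117858,  0.15316382, -0.11759864],
       [-0.00849533,  0.64264419,  0.76611766]])}
{'camera_matrix': array([[550.7499069 ,   0.        , 321.80821348],
       [  0.        , 550.7499069 , 236.2758472 ],
       [  0.        ,   0.        ,   1.        ]]), 'k1': -0.07495512724092285, 'eye': array([ 354.41908113,    1.3922456 , 1222.74360935]), 'rotation': array([[-0.02908098,  0.99167544, -0.12543574],
       [-0.99945588, -0.02689367,  0.01909632],
       [ 0.01556392,  0.12592283,  0.99191794]])}
0.1 [ 125.70787166 -509.61258394  404.09078391] [[ 9.70920073e-01  2.39403843e-01 -1.05677751e-04]
 [ 2.39403758e-01 -9.70919116e-01  1.38238149e-03]
 [ 2.28342894e-04 -1.36748159e-03 -9.99999039e-01]] 85.29603047329037
```

View pics/scene0.png

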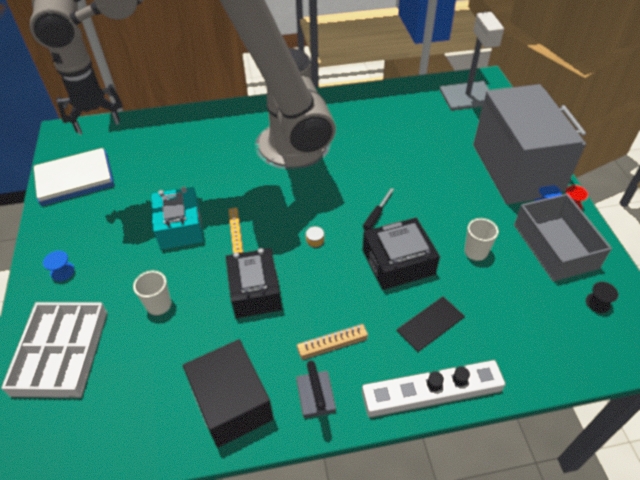

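View pics/top0.png

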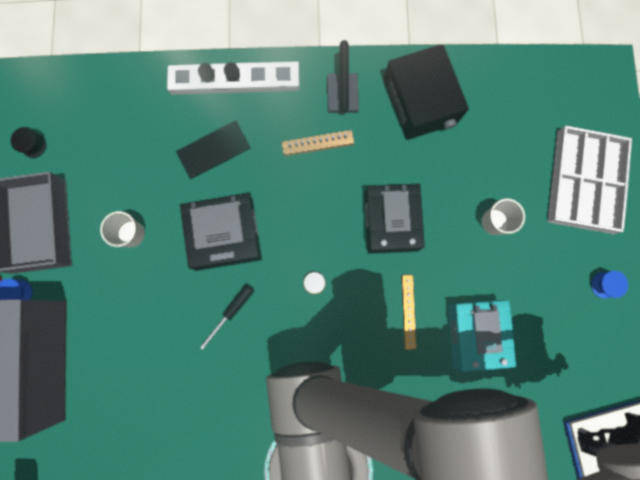

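Candidates in the top view: the black box with a narrow hatch (395,215), the black box with a wide hatch (219,231) and a turquoise box (486,333). The first fits because it is black, with a narrow hatch and two round studs in front. I'll confirm that in a crop and measure it.

```bash
cat > h.py <<'E'
import cv2,numpy as np
from bench import eyes,sensors
def ray(n,uv):
    c=eyes.camera_params(n);K=c['camera_matrix']
    m=cv2.undistortPoints(np.array(uv,float).reshape(-1,1,2),K,np.array([c['k1'],0,0,0.])).reshape(-1,2)
    d=np.c_[m[:,0],-m[:,1],-np.ones(len(m))]@c['rotation'].T
    return c['eye'],d
def onz(n,uv,z):
    e,d=ray(n,uv);return e+d*((z-e[2])/d[:,2])[:,None]
def proj(n,P):
    c=eyes.camera_params(n);K=c['camera_matrix']
    p=(np.atleast_2d(P)-c['eye'])@c['rotation'];s=np.c_[p[:,0],-p[:,1]]/-p[:,2:]
    s=s*(1+c['k1']*(s**2).sum(1))[:,None]
    return s@K[:2,:2].T+K[:2,2]
E
python3 - <<'E'
from h import *
p=cv2.imread('pics/top0.png');x0,y0=355,175
c=p[y0:y0+85,x0:x0+85];t=cv2.resize(c,(590,590),interpolation=cv2.INTER_CUBIC)
cv2.imwrite('pics/crop.png',t)
g=c.max(2).astype(int);sat=g-c.min(2)
m=((sat<25)&(g>70)).astype(np.uint8)
n,l,st,ce=cv2.connectedComponentsWithStats(m)
for i in range(1,n):
    if st[i,4]>8:
        print(st[i],ce[i]+[x0,y0],onz('top',ce[i]+[x0,y0],93)[0])
        if st[i,4]>200:
            r=cv2.minAreaRect(np.argwhere(l==i)[:,::-1].astype(np.float32));b=cv2.boxPoints(r)+[x0,y0];print(r,onz('top',b,93))
m=((g<60)|(sat<25)).astype(np.uint8)
cs=cv2.findContours(m,0,2)[0];k=max(cs,key=cv2.contourArea);r=cv2.minAreaRect(k);b=cv2.boxPoints(r)+[x0,y0];print(r,onz('top',b,75))
E
```

```text
[  25   10   32   48 1217] [396.50698439 209.80690222] [ 548.75297674 -177.94342796   93.        ]
((40.6473388671875, 33.48908615112305), (48.127403259277344, 29.06850814819336), 85.76361083984375) [[ 601.26098553 -144.28378057   93.        ]
 [ 604.41561653 -205.70490786   93.        ]
 [ 502.39264872 -208.02786715   93.        ]
 [ 499.52181564 -147.30984145   93.        ]]
[ 17  62  52  12 320] [394.36875  243.403125] [ 478.33134172 -170.20452788   93.        ]
((42.42891311645508, 67.44351959228516), (10.25304126739502, 51.10246276855469), 88.66777801513672) [[ 491.06234492 -123.71626496   93.        ]
 [ 490.64863771 -230.35697756   93.        ]
 [ 469.22786624 -229.7402912    93.        ]
 [ 469.71869955 -123.34853962   93.        ]]
((38.24153518676758, 42.847694396972656), (66.39761352539062, 56.634891510009766), 86.8201675415039) [[ 604.50541272 -111.82203053   75.        ]
 [ 608.46578712 -233.39203745   75.        ]
 [ 465.85779662 -233.71566098   75.        ]
 [ 462.58215891 -114.04422112   75.        ]]
```

View pics/crop.png

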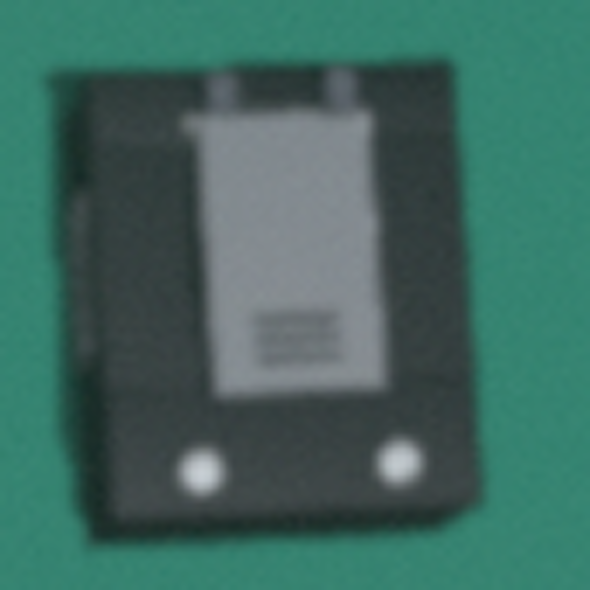

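The crop shows the narrow grey hatch, corners about (190,118), (370,112), (387,387), (213,395), and two round studs at (202,472) and (400,464). This is the fuse box, front towards the robot.

```bash
python3 - <<'E'
from h import *
q=np.array([[190,118],[370,112],[387,387],[213,395],[202,472],[400,464]],float)
uv=(q+.5)*85/590-.5+[355,175]
a=onz('top',uv[:4],93);s=onz('top',uv[4:],87)
print(a.round(1),s.round(1))
for A,B in((a[3],a[2]),(a[0],a[1]),(s[0],s[1])):
    v=A-B;print('len',np.hypot(*v[:2]),'yaw',np.degrees(np.arctan2(-v[0],v[1])))
f=(a[2]+a[3])/2;bk=(a[0]+a[1])/2;v=bk-f;print('front',f,'long',np.hypot(*v[:2]),np.degrees(np.arctan2(v[1],v[0])))
# depth check & scene check
d=np.load('pics/top0.npy');c=eyes.camera_params('top')
for n,z in (('hatch',f*.5+bk*.5),):
    px=proj('top',z)[0].round().astype(int);e,dd=ray('top',px);print('z',(e+dd*d[px[1],px[0]])[0])
# scene view crop hatch
p=cv2.imread('pics/scene0.png');P=proj('scene',np.vstack([a,s,[f]]));print(P.round(1))
x0,y0=215,235;t=cv2.resize(p[y0:y0+90,x0:x0+80],None,fx=6,fy=6,interpolation=cv2.INTER_CUBIC)
for u in P:cv2.drawMarker(t,tuple(((u-[x0,y0]+.5)*6).astype(int).tolist()),(0,0,255),0,12)
cv2.imwrite('pics/crop2.png',t)
# bystanders: driver/wood stick near approach, cup2
print('strip',onz('top',[[408,275],[410,349]],20).round(), 'cup2',onz('top',[[505,215]],88).round(),'tin',onz('top',[[315,282]],30).round(),'turq',onz('top',[[458,303],[512,303],[486,335]],80).round())
E
```

```text
[[ 588.3 -149.1   93. ]
 [ 588.8 -203.9   93. ]
 [ 504.8 -204.8   93. ]
 [ 503.7 -152.3   93. ]] [[ 481.3 -148.8   87. ]
 [ 482.1 -208.7   87. ]]
len 52.46850809586576 yaw 1.1078399731594972
len 54.752634446635454 yaw 0.552840823511819
len 59.845961158394594 yaw 0.740174087800898
front [ 504.25450735 -178.57735151   93.        ] long 84.31736827069079 1.4106659115773128
z [ 545.75380469 -176.29523934   95.95183393]
[[265.7 283.8]
 [242.1 287.8]
 [238.3 259.7]
 [260.  255.9]
 [260.6 250.2]
 [236.2 254.2]
 [249.2 257.8]]
strip [[ 416. -208.   20.]
 [ 256. -205.   20.]] cup2 [[ 533. -409.   88.]] tin [[406.  -4.  30.]] turq [[ 351. -300.   80.]
 [ 347. -414.   80.]
 [ 283. -355.   80.]]
```

View pics/crop2.png

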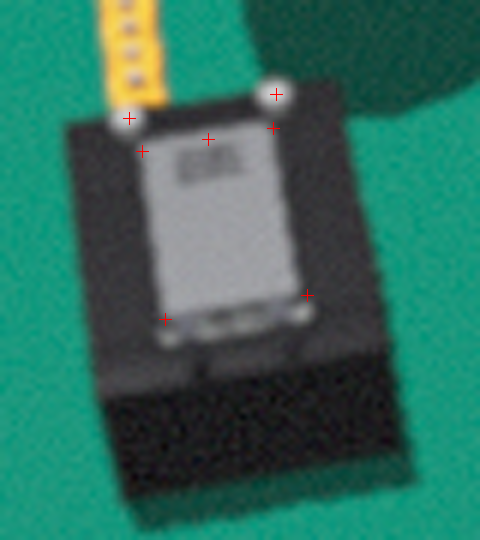

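>>> jog_arm(targets="0.11 -0.057 0.01 0 0 0.02; 0.23 -0.115 0.02 0 0 0.04; 0.34 -0.17 0.04 0 0 0.06; 0.45 -0.23 0.06 0 0 0.08; 0.56 -0.285 0.08 0 0 0.1; 0.67 -0.34 0.1 0 0 0.12; 0.78 -0.39 0.12 0 0 0.144; 0.89 -0.445 0.14 0 0 0.144", claw=255, grip_force=40)

```text
time_s: 1.1
ee_pos: [503.5, -187.6, 334.7]
orientation: [[1.0, 0.015, -0.0], [0.015, -1.0, -0.0], [-0.0, 0.0, -1.0]]
force: [-0.1, -1.5, 1.0]
width: -0.1
gripper_force: 0.0
```

```bash
cat > to.py <<'E'
import sys,numpy as np
from bench import sensors
from scipy.spatial.transform import Rotation as Ro
s=sensors.sense();R=np.array(s['orientation']);p=np.array(s['ee_pos'])
y=np.radians(1.0);G=np.array([[np.cos(y),np.sin(y),0],[np.sin(y),-np.cos(y),0],[0,0,-1]])
print('t',s['time_s'],'p',p.round(1),'F',np.round(s['force'],1),'w',round(s['width'],1))
print('turn',(Ro.from_matrix(R.T@G).as_rotvec(degrees=True)/90).round(4))
for a in sys.argv[1:]:   # tip x,y,z (axis of the tool)
    t=np.array(eval(a),float)+[0,0,173];print(a,(R.T@(t-p)/500).round(4))
E
python3 to.py 515,-178,150 515,-178,100
```

```text
t 1.1 p [ 503.5 -187.6  334.7] F [-0.1 -1.5  1. ] w -0.1
turn [ 0.0001  0.0002 -0.0014]
515,-178,150 [ 0.0233 -0.0189  0.0233]
515,-178,100 [ 0.0234 -0.0189  0.1233]
```

>>> jog_arm(targets="0.023 -0.019 0.07 0 0 0; 0.023 -0.019 0.11 0 0 0; 0.023 -0.019 0.11 0 0 0; 0.023 -0.019 0.11 0 0 0")

```text
time_s: 1.6
ee_pos: [513.6, -179.9, 280.9]
orientation: [[1.0, 0.015, 0.001], [0.015, -1.0, -0.0], [0.001, 0.001, -1.0]]
force: [-0.0, -0.7, 0.2]
width: 0.2
gripper_force: 0.0
```

```bash
python3 to.py 515,-178,100 515,-178,86;  python3 - <<'E'
from h import *
p,d=eyes.read_camera('scene');x0,y0=185,160
t=cv2.resize(p[y0:y0+160,x0:x0+150],None,fx=3.7,fy=3.7,interpolation=cv2.INTER_CUBIC);cv2.imwrite('pics/c3.png',t)
E
```

```text
t 1.6 p [ 513.6 -179.9  280.9] F [-0.  -0.7  0.2] w 0.2
turn [ 0.0003 -0.0005 -0.0015]
515,-178,100 [ 0.0029 -0.0037  0.0158]
515,-178,86 [ 0.0028 -0.0037  0.0438]
```

View pics/c3.png

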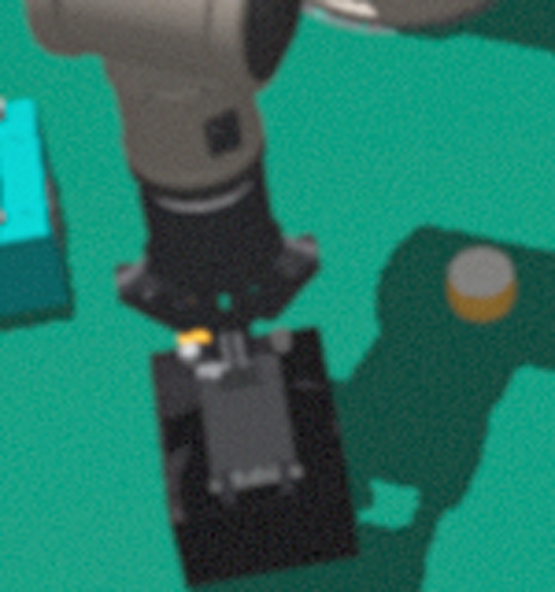

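The picture shows the closed fingertips at (235,360), centred just above the front part of the hatch. Now the press.

>>> jog_arm(targets="0.003 -0.004 0.014 0 0 0; 0.003 -0.004 0.024 0 0 0; 0.003 -0.004 0.03 0 0 0; 0.003 -0.004 0.036 0 0 0; 0.003 -0.004 0.04 0 0 0; 0.003 -0.004 0.04 0 0 0")

```text
time_s: 2.4
ee_pos: [514.9, -177.5, 260.1]
orientation: [[1.0, 0.016, -0.0], [0.016, -1.0, 0.0], [-0.0, -0.0, -1.0]]
force: [-2.7, -0.9, 2.3]
width: 0.1
gripper_force: 1.2
```

>>> jog_arm(targets="0 0 0.002 0 0 0; 0 0 0.003 0 0 0; 0 0 0.003 0 0 0; 0 0 0.003 0 0 0; 0 0 0.003 0 0 0")

```text
time_s: 3.02
ee_pos: [514.9, -177.5, 258.7]
orientation: [[1.0, 0.016, -0.0], [0.016, -1.0, -0.0], [-0.0, 0.0, -1.0]]
force: [-2.7, 0.1, 1.9]
width: 0.1
gripper_force: 1.3
```

>>> jog_arm(targets="0 0 -0.01 0 0 0; -0.005 0 -0.03 0 0 0; -0.01 0 -0.06 0 0 0; -0.02 0 -0.1 0 0 0; -0.06 0 -0.13 0 0 0; -0.12 0 -0.13 0 0 0; -0.16 0 -0.13 0 0 0; -0.16 0 -0.13 0 0 0")

```text
time_s: 4.03
ee_pos: [434.1, -178.7, 324.7]
orientation: [[1.0, 0.015, 0.001], [0.015, -1.0, -0.0], [0.001, 0.0, -1.0]]
force: [0.8, 0.4, -0.1]
width: -0.2
gripper_force: 0.0
```

```bash
python3 to.py 455,-178,110 490,-178,108 509,-178,112;  python3 - <<'E'
from h import *
p,d=eyes.read_camera('scene');x0,y0=185,160
t=cv2.resize(p[y0:y0+160,x0:x0+150],None,fx=3.7,fy=3.7,interpolation=cv2.INTER_CUBIC)
for u in proj('scene',[[515,-178,130],[517,-152,130],[517,-204,130]]):cv2.drawMarker(t,tuple(((u-[x0,y0]+.5)*3.7).astype(int).tolist()),(0,0,255),0,10)
cv2.imwrite('pics/c4.png',t)
E
```

```text
t 4.025 p [ 434.1 -178.7  324.7] F [ 0.8  0.4 -0.1] w -0.2
turn [ 0.0003 -0.0004 -0.0018]
455,-178,110 [ 0.0418 -0.0008  0.0835]
490,-178,108 [0.1118 0.0002 0.0875]
509,-178,112 [0.1498 0.0008 0.0795]
```

View pics/c4.png

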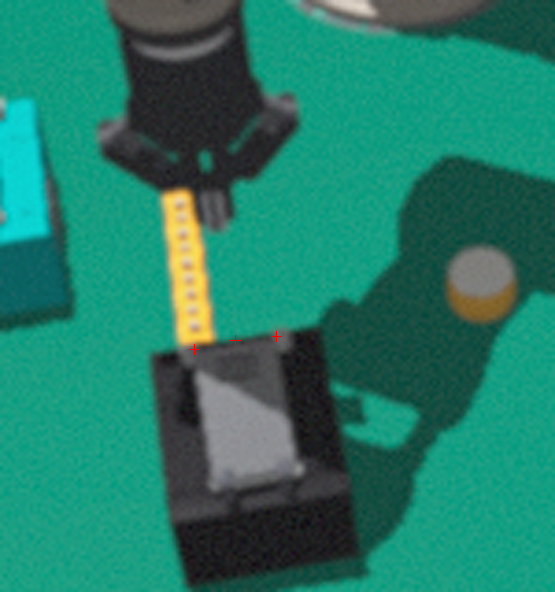

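The picture shows the hatch ajar: its front edge runs from (195,347) to (277,336), on the markers predicted for z=130. Now I'll go in low from the front.

>>> jog_arm(targets="0.03 0 0.05 0 0 0; 0.05 0 0.083 0 0 0; 0.09 0 0.084 0 0 0; 0.12 0 0.084 0 0 0; 0.13 0.001 0.084 0 0 0; 0.13 0.001 0.084 0 0 0")

```text
time_s: 4.82
ee_pos: [500.3, -178.2, 281.7]
orientation: [[1.0, 0.016, 0.0], [0.016, -1.0, -0.0], [0.0, 0.0, -1.0]]
force: [-1.2, 0.1, 0.2]
width: 0.2
gripper_force: 0.0
```

```bash
python3 to.py 509,-178,112 519,-177.5,122 529,-177.5,132 540,-177.5,139 551,-177.3,145 568,-177,149 585,-176.5,150 598,-176.5,148 606,-176.5,146
```

```text
t 4.825 p [ 500.3 -178.2  281.7] F [-1.2  0.1  0.2] w 0.2
turn [ 0.0001 -0.     -0.0009]
509,-178,112 [ 0.0175 -0.0001 -0.0067]
519,-177.5,122 [ 0.0375 -0.0007 -0.0267]
529,-177.5,132 [ 0.0575 -0.0004 -0.0467]
540,-177.5,139 [ 0.0795 -0.0001 -0.0607]
551,-177.3,145 [ 1.015e-01 -1.000e-04 -7.270e-02]
568,-177,149 [ 0.1355 -0.0002 -0.0807]
585,-176.5,150 [ 0.1695 -0.0006 -0.0827]
598,-176.5,148 [ 0.1955 -0.0002 -0.0787]
606,-176.5,146 [ 0.2115  0.     -0.0747]
```

>>> jog_arm(targets="0.017 0 -0.007 0 0 0; 0.027 0 -0.017 0 0 0; 0.037 0 -0.027 0 0 0; 0.047 0 -0.037 0 0 0; 0.058 0 -0.047 0 0 0; 0.069 0 -0.054 0 0 0; 0.08 0 -0.061 0 0 0; 0.09 0 -0.067 0 0 0")

```text
time_s: 5.82
ee_pos: [545.4, -177.4, 315.3]
orientation: [[1.0, 0.016, 0.0], [0.016, -1.0, -0.0], [0.0, 0.0, -1.0]]
force: [-0.7, 0.4, -0.7]
width: 0.1
gripper_force: 0.1
```

>>> jog_arm(targets="0.012 0 -0.006 0 0 0; 0.03 0 -0.01 0 0 0; 0.046 0 -0.013 0 0 0; 0.062 0 -0.014 0 0 0; 0.078 0 -0.015 0 0 0; 0.094 0 -0.013 0 0 0; 0.106 0 -0.011 0 0 0; 0.106 0 -0.011 0 0 0")

```text
time_s: 6.82
ee_pos: [598.2, -176.6, 320.4]
orientation: [[1.0, 0.016, -0.0], [0.016, -1.0, 0.0], [-0.0, -0.0, -1.0]]
force: [-0.8, 0.2, 0.4]
width: 0.3
gripper_force: 0.0
```

```bash
python3 - <<'E'
from h import *
p,d=eyes.read_camera('scene');x0,y0=185,160
t=cv2.resize(p[y0:y0+160,x0:x0+150],None,fx=3.7,fy=3.7,interpolation=cv2.INTER_CUBIC)
cv2.imwrite('pics/c5.png',t)
E
```

```text
(no output)
```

View pics/c5.png

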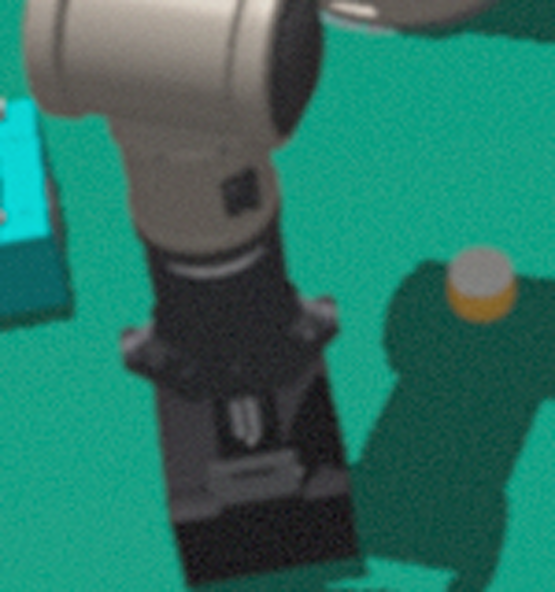

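```bash
python3 - <<'E'
from h import *
f=lambda P:((proj('scene',P)-[185,160]+.5)*3.7).round().tolist()
print('tip',f([[598,-177,147]]))
for th in(.47,1.2,1.5,1.7,1.95):
    c,s=np.cos(th),np.sin(th)
    P=[[588-r*c+h*s,y,79+r*s+h*c] for r,h in((85,14),(85,8),(0,14)) for y in(-151,-203)]
    print(th,f(P))
E
```

```text
tip [[248.0, 428.0]]
0.47 [[278.0, 338.0], [196.0, 351.0], [279.0, 340.0], [197.0, 353.0], [299.0, 469.0], [216.0, 483.0]]
1.2 [[283.0, 368.0], [197.0, 382.0], [282.0, 364.0], [197.0, 377.0], [301.0, 485.0], [218.0, 499.0]]
1.5 [[288.0, 400.0], [201.0, 414.0], [287.0, 393.0], [200.0, 407.0], [302.0, 490.0], [219.0, 504.0]]
1.7 [[292.0, 426.0], [204.0, 440.0], [290.0, 417.0], [203.0, 431.0], [303.0, 492.0], [220.0, 506.0]]
1.95 [[297.0, 461.0], [209.0, 475.0], [296.0, 451.0], [208.0, 465.0], [303.0, 494.0], [220.0, 508.0]]
```

The grey rectangle (210–303, 452–495) matches the projection for 1.95 rad, so the hatch already lies at its stop. I'll back off forward and up.

>>> jog_arm(targets="-0.02 0 -0.01 0 0 0; -0.06 0 -0.04 0 0 0; -0.1 0 -0.1 0 0 0; -0.18 0 -0.18 0 0 0; -0.26 0 -0.26 0 0 0; -0.35 0 -0.3 0 0 0; -0.4 0 -0.3 0 0 0; -0.4 0 -0.3 0 0 0")

```text
time_s: 7.88
ee_pos: [396.1, -179.4, 471.7]
orientation: [[1.0, 0.014, 0.001], [0.014, -1.0, -0.001], [0.001, 0.001, -1.0]]
force: [0.0, 1.0, -0.2]
width: -0.1
gripper_force: 0.0
```

```bash
python3 - <<'E'
from h import *
p,d=eyes.read_camera('scene')
cv2.imwrite('pics/s6.png',p[120:380,130:520].repeat(2,0).repeat(2,1))
E
```

```text
(no output)
```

View pics/s6.png

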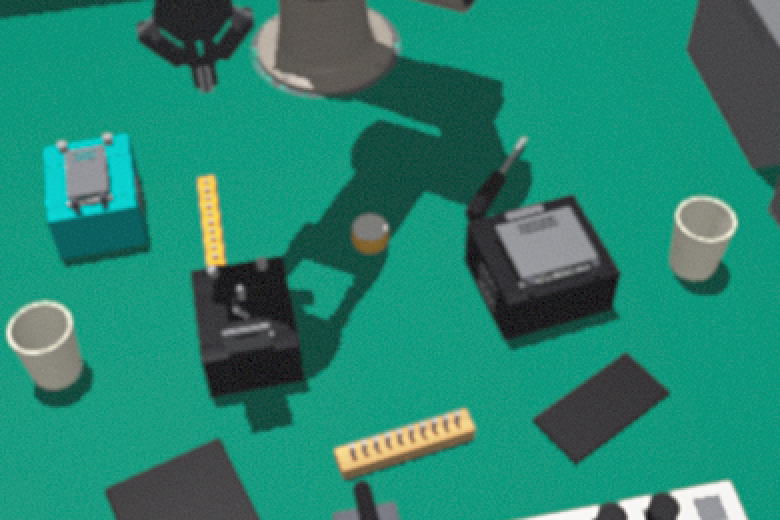

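The picture shows the bay open with the plunger in view at (240,300). The hatch lies back at (247,335) with its shadow behind the box at (268,410). The wide hatch at (548,240) is shut and the loose things stand where they were.

```bash
python3 -c "
from bench import order
print(order.job_done())"
```

```text
the job is handed in; nothing more can be done
None
```

The narrow hatch was pressed once, popped ajar, and was pushed over to its stop, where it stayed open; the wide hatch stayed shut, the loose things were not moved, and I handed the job in at about 8 s.

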